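# Index the clock movement to the red stop

## Robot

A 6-joint arm with a two-finger parallel gripper is mounted at the origin on the work surface. World frame = base frame: x ahead of the robot, y to its left, z up, the work surface at z = 0. Lengths are in m, angles in rad, forces in N, time in s.
With the tool pointing down it reaches from about 0.35 to 1 m from the base axis. Payload 7.1 kg.
Tool frame: the origin (TCP) lies between the finger pads; the fingertips stand 22 mm ahead of it and the grasp point (between the pads) lies 3 mm ahead of it; z points along the fingers, y is the line along which they close (so a half turn about z gives the same grasp; the last joint's range is limited). The gripper opens to 85 mm and grips with 20 to 120 N. Pads are 22 mm wide; open, the fingers measure 114 mm over their backs; the gripper's body (76 mm by 85 mm) begins 54 mm behind the grasp point. The pads swing forward as they close: fully open they stand 13 mm farther back than shut.
Start: joints at [-1.254, 0.423, 1.63, -0, 1.089, -0.019], TCP at [0.206, -0.59, 0.253] pointing down, gripper open.
Joint ranges: [-3, 3], [-0.9, 2.11], [0.09, 2.58], [-1.31, 4.45], [0.11, 2.69], [-2.54, 2.54]. Speed limits (rad/s): [2.39, 2.39, 3.01, 3.14, 3.14, 3.14].

## Interface

Orientations are given as a rotation vector (axis times angle).
In Python, from rig import manip gives the robot as it stands. The module is installed in compiled form; this text tells all that it offers. Calls block until the motion is done:
- manip.move_to(position, orientation): joint-space move of the TCP to a pose.
- manip.servo_line(position, orientation=None, rate=0.15): straight line of the TCP; orientation=None keeps the orientation; rate is the mean speed in m/s.
- manip.set_joints(angles): joint-space move.
- manip.command_gripper(opening, f_grip=None): finger opening in m; f_grip is the grip in N (None keeps the last); returns when the fingers have stopped.
- manip.hold(seconds).
- manip.solve_ik(position, orientation): joint angles nearest the present ones, or None.
- manip.camera(name): name is "side" or "top" or "wrist"; returns a dict with "image" (420x560x3 uint8, red, green, blue), "fx", "fy", "cx", "cy" (pixels), "k1" (the pictures are not rectified: a ray, as slopes to the right and down, at radius r is drawn at 1 + k1 r^2 times it, then the intrinsics apply), "cam_to_world" (4x4, takes a point from camera to world coordinates); the wrist camera has in their place "mount" (4x4, takes a point from camera to tool coordinates, whose origin is the TCP and whose axes are the flange's). Camera axes: x right, y down, z forward; pixel columns grow to the right and rows downward; lengths in m; the calibration is good to about 2 mm. A picture is of the moment at which its call begins: read the wrist's pose just before it. There is no depth.
A pose or a line that the arm cannot do raises manip.IKError and nothing moves.
- manip.sign_off(): hands the job in; it is judged then, once.
Readings, each from a call of its own:
- manip.get_time(): time.
- manip.get_joint_positions(): joint angles.
- manip.get_joint_vel(): joint speeds.
- manip.get_tau(): joint torques, N m.
- manip.get_position(): TCP position.
- manip.get_ee_rot(): TCP orientation.
- manip.get_contact_force(): force on the tool from outside, world axes, zero at the start.
- manip.get_torque(): the same for the moment, N m.
- manip.get_width(): finger opening in m.
- manip.get_grip_force(): force on a finger pad.
Only numpy, scipy, OpenCV 4.12 (cv2) and the standard library are available. Lean on these libraries where they do the work, as an engineer would, in place of code of your own. Each camera call takes 0.05 s, during which the arm holds its last target. There are 200 camera calls.

## Task

On the green indexing stand, pull up the sprung index pin by its black knob, swing the turntable with the clock movement round to the red stop shoe, and let the pin spring fully home into the hole of that shoe so that the table is locked there. The exact place of the hole must be felt for: work gently, never force the pin against the stand, and leave the other things on the bench alone.

Things in the scene. Friction and masses are not known exactly. Their poses are not given: they have to be found in the camera images.
- base: Fixed round green base of the indexing stand, 290 mm across, 20 mm high. Origin on the vertical turntable axis at bench height; z up. Near its rim stand three stop shoes, fixed, 12 mm thick (tops 32 mm above the bench), each with one through hole 10 mm wide, 115 mm from the axis: steel (home, 40 mm long, at the base's own -x), red and blue.
- home_hole (a point): Middle of the home hole's mouth, in the top of the steel shoe. The red shoe (92 mm along the rim, 32 mm radially, hole in its middle) is clamped counter-clockwise of it, seen from above: its hole lies 0.82 to 1.14 rad on about the axis, different each time and not measured. The blue shoe lies likewise clockwise and is not wanted.
- turntable (a joint): Turn of the aluminium turntable (164 mm across) that carries the brass clock movement (top 98 mm above the bench) and, on a steel arm, the index pin. 0 rad: pin over the home hole (the start); grows counter-clockwise seen from above, to 1.3. Drags lightly (0.12 N m) and stays where it is left.
- pin_lift (a joint): Height of the index pin in m: 0 fully home (the start), 0.020 fully up. Its tip is level with the shoe tops at 0.0105: clear above 0.0115, and it rests at about 0.0105 when it stands on a shoe beside the hole, where it drags lightly and drops in by itself when pushed over the hole. The spring pulls it down with 6 N when home, plus 250 N per m of lift.
- index_pin: Index pin with knob: upright steel pin 8 mm thick, tip bevelled 1 mm, 1 mm play all round in the holes; slides only up and down in the arm and turns with the table. It must not bear on the stand or a shoe with more than 25 N, spring included (in a hole, too, when pushed sideways). Origin: on the turntable axis, not on the pin.
- knob_center (a point): Centre of the round black knob on the pin (28 mm across, 30 mm high, yellow disc on top), 115 mm from the turntable axis; 90 mm above the bench when home, rising with the pin. Its own -x axis points away from the turntable axis. The steel arm below tops out at 62 mm and is 26 mm wide; along the circle both sides of the knob are free.
- loupe: Bystander: black eye loupe, 34 mm wide, 30 mm high. Origin at its underside.
- screwdriver: Bystander: small blue screwdriver lying on the bench, 130 mm long. Origin at its underside.
- oil_tin: Bystander: small closed oil tin, 44 mm wide, 50 mm high. Origin at its underside.
- alarm_clock: Bystander: red square alarm clock, 85 mm wide and high. Origin at its underside.

How it is judged:
On the way, in this order (a step that is already met when the one before it is completed fails the run):
1. the pin is pulled up clear of the home hole while the table still stands at home (value of joint pin_lift above 0.0115 m and value of joint turntable below 0.1 rad), for 0.05 s.
2. the table is swung round to the red shoe (value of joint turntable above 0.74 rad), for 0.05 s.
At the end, for the whole second after the job is handed in: The index pin is fully home (within 2 mm) in the hole of the red shoe: turntable between 0.78 and 1.18 rad and at rest (under 0.02 rad/s), knob let go, bystanders within 15 mm of where they stood (value of joint pin_lift below 0.002 m and value of joint turntable between 0.78 and 1.18 rad and velocity of joint turntable between -0.02 and 0.02 rad/s); the robot touches nothing.
It fails at once if the index pin is forced against the stand or a shoe with more than 25 N (contact force between index_pin and base above 25 N).
It fails at once if a bystander (loupe, screwdriver, oil tin, alarm clock) is shifted by more than 15 mm (distance of any of loupe, screwdriver, oil_tin, alarm_clock from where it was at the start of the episode above 0.015 m).
It also fails if it takes over 45 s, if anything falls off the work surface, if the arm or the gripper's body presses on something with over 40 N, if the wrist force passes 120 N, or if a joint passes its speed limit or range.

## Working session

There is one attempt and no reset: what is moved stays moved. The work goes in short steps, each a Python script; the robot and the scene stay as the last script left them, time stands still between calls to the robot, and variables do not carry over. Pictures are saved under pics/ and viewed, at most 10 in all, crops included, and the job is handed in when it is done.

```bash
mkdir -p pics; python3 - <<'E'
from rig import manip
import cv2, numpy as np
for n in ("top","side"):
    c=manip.camera(n); cv2.imwrite(f"pics/{n}0.png",c["image"][:,:,::-1])
    print(n,c["fx"],c["fy"],c["cx"],c["cy"],c["k1"]); print(np.round(c["cam_to_world"],4).tolist())
print(manip.get_position(),manip.get_ee_rot(),manip.get_time())
E
```

```text
top 438.03420198910686 438.03420198910686 283.85636544643523 208.02270727648522 -0.10007405655507438
[[0.0056, -0.9808, 0.1947, 0.329], [-0.9999, -0.0032, 0.0128, 0.0003], [-0.012, -0.1947, -0.9808, 1.1115], [0.0, 0.0, 0.0, 1.0]]
side 392.4029218299315 392.4029218299315 284.22266094126746 216.2188149350894 -0.07512763908819513
[[-0.993, -0.0866, 0.0799, 0.4762], [-0.1168, 0.6343, -0.7642, 0.7557], [0.0155, -0.7682, -0.64, 0.7319], [0.0, 0.0, 0.0, 1.0]]
[ 0.20582519 -0.58965632  0.25263026] [-3.09608902e+00 -5.24820475e-01  3.49022358e-04] 0.1
```

View pics/top0.png

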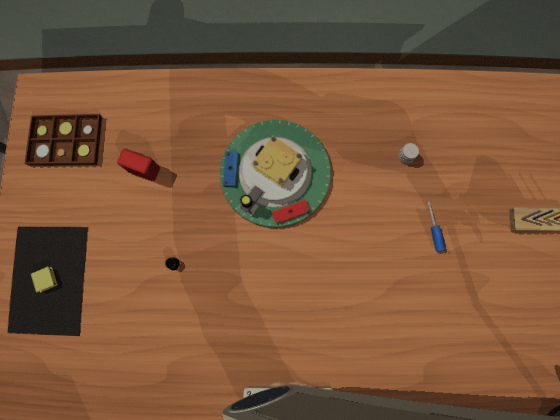

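View pics/side0.png

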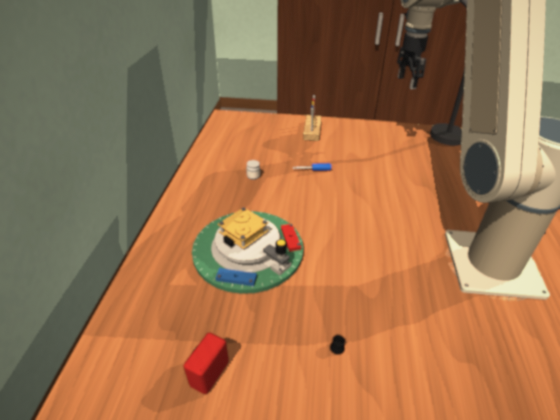

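Top view: green base is centred near (275,173), yellow knob disc near (246,200), red shoe at (291,212) and blue at (231,170). I'll enlarge it.

```bash
python3 - <<'E'
import cv2
i=cv2.imread("pics/top0.png")[110:240,205:345]
cv2.imwrite("pics/crop0.png",cv2.resize(i,None,fx=4.5,fy=4.5,interpolation=cv2.INTER_CUBIC))
E
cat > h.py <<'E'
import numpy as np, cv2
from rig import manip
from scipy.spatial.transform import Rotation as R
def ray(c,px,T):
    K=np.array([[c["fx"],0,c["cx"]],[0,c["fy"],c["cy"]],[0,0,1]])
    u=cv2.undistortPoints(np.array([[px]],float),K,np.array([c["k1"],0,0,0]))[0,0]
    return T[:3,3],T[:3,:3]@np.array([u[0],u[1],1])
def at_z(c,px,z,T=None):
    o,d=ray(c,px,np.array(c["cam_to_world"]) if T is None else T)
    return o+d*(z-o[2])/d[2]
def wristT(c,p,rv):
    T=np.eye(4);T[:3,:3]=R.from_rotvec(rv).as_matrix();T[:3,3]=p
    return T@np.array(c["mount"])
E
```

```text
(no output)
```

View pics/crop0.png

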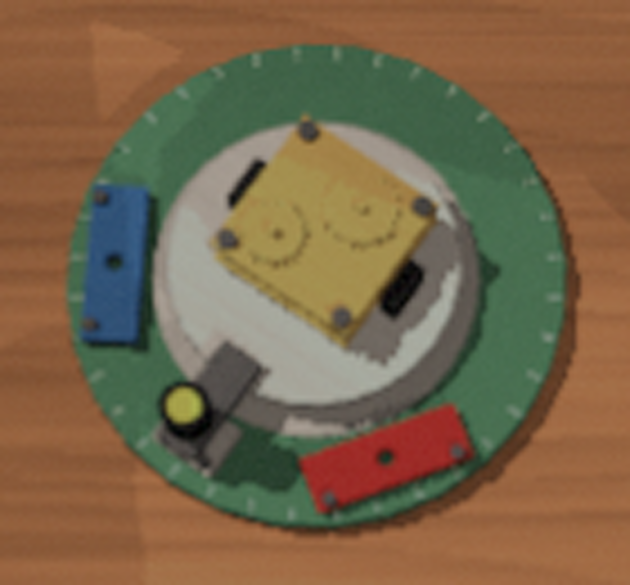

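Crop: yellow disc at (184,405), red hole at (385,457), blue hole (113,261); base top rim spans x 67–568, y 44–530.

```bash
python3 - <<'E'
from h import *
c=manip.camera("top")
f=lambda u,v,z:at_z(c,((u+.5)/4.5+205-.5,(v+.5)/4.5+110-.5),z)
l,r,t,b=[f(u,v,.02) for u,v in((67,270),(568,270),(318,44),(318,524))]
C=np.array([(t[0]+b[0])/2,(l[1]+r[1])/2]);print("C",C,"dia",t[0]-b[0],l[1]-r[1])
for n,u,v,z in(("knob",184,405,.105),("red",385,457,.032),("blue",113,261,.032)):
    p=f(u,v,z)[:2];d=p-C;print(n,p,np.hypot(*d),np.arctan2(d[1],d[0]))
# joint fit: centre from three points on 115mm circle
from scipy.optimize import least_squares
P=np.array([f(u,v,z)[:2] for u,v,z in((184,405,.105),(385,457,.032),(113,261,.032))])
s=least_squares(lambda x:np.r_[np.hypot(*(P-x).T)-.115,(x-C)*.5],C);print(s.x,s.fun)
for p in P:print(np.arctan2(*(p-s.x)[::-1]))
E
```

```text
C [0.64262128 0.03800962] dia 0.286649496717056 0.2887856592953963
knob [0.54876115 0.10399068] 0.11473109799580326 2.5288747792142776
red [ 0.53534558 -0.00142928] 0.11429569231750786 -2.789289588397289
blue [0.64876768 0.15416946] 0.11632233726966415 1.5179323399080935
[0.64319065 0.03887423] [-0.00029567  0.00013007  0.00043004  0.00028468  0.0004323 ]
2.537896042176296
-2.7839474629114402
1.5224622644636852
```

```bash
cat >> h.py <<'E'
C=np.array([0.6432,0.0388]); PHI0=2.535; SGN=1
def ori(phi,s=None):
    s=SGN if s is None else s
    x=s*np.array([np.cos(phi),np.sin(phi),0]);z=np.array([0,0,-1.])
    return R.from_matrix(np.c_[x,np.cross(z,x),z]).as_rotvec()
def pos(phi,z,dr=0):
    return np.r_[C+(.115+dr)*np.array([np.cos(phi),np.sin(phi)]),z]
E
python3 - <<'E'
from h import *
for s in(1,-1):
  for ph in(2.535,3.0,3.5,3.55):
    q=manip.solve_ik(pos(ph,.1),ori(ph,s));print(s,ph,None if q is None else np.round(q,2))
E
```

```text
1 2.535 [ 0.17  0.55  1.87 -0.    0.73 -0.8 ]
1 3.0 [ 0.08  0.52  1.92 -0.    0.7  -1.35]
1 3.5 [-0.03  0.52  1.92 -0.    0.7  -1.95]
1 3.55 [-0.03  0.53  1.91 -0.    0.7  -2.01]
-1 2.535 [ 0.17  0.55  1.87 -0.    0.73  2.34]
-1 3.0 [0.08 0.52 1.92 0.   0.7  1.79]
-1 3.5 [-0.03  0.52  1.92  0.    0.7   1.19]
-1 3.55 [-0.03  0.53  1.91 -0.    0.7   1.13]
```

```bash
python3 - <<'E'
from h import *
manip.move_to(pos(PHI0,.25),ori(PHI0))
print(manip.get_time())
p,rv=manip.get_position(),manip.get_ee_rot()
c=manip.camera("wrist"); cv2.imwrite("pics/w1.png",c["image"][:,:,::-1])
np.savez("w1.npz",T=wristT(c,p,rv))
print(p,np.round(c["mount"],3).tolist(),manip.get_contact_force())
for n,q in(("knob",pos(PHI0,.105)),("axis",np.r_[C,.098]),("red",pos(PHI0+.96,.032))):
    T=wristT(c,p,rv); v=np.linalg.inv(T)@np.r_[q,1]; a=v[:2]/v[2]; a=a*(1+c["k1"]*(a@a)); print(n,a*c["fx"]+[c["cx"],c["cy"]])
E
```

```text
2.8833
[0.54890152 0.103661   0.24998276] [[0.0, -0.959, -0.285, 0.071], [1.0, 0.0, -0.001, 0.0], [0.001, -0.285, 0.959, -0.119], [0.0, 0.0, 0.0, 1.0]] [ 0.65871123 -0.28226371 -0.29521572]
knob [279.94979267 197.61516399]
axis [280.01497932 307.32268582]
red [197.11066008 222.87462927]
```

View pics/w1.png

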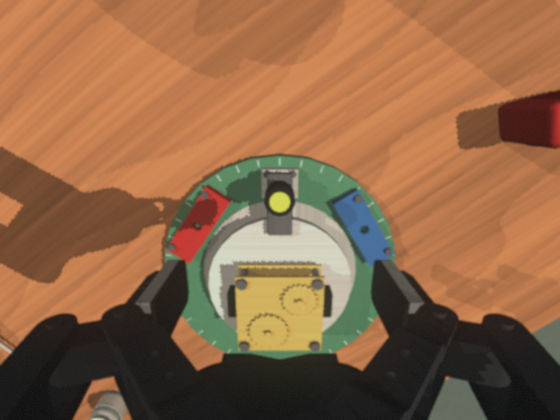

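Wrist view: yellow disc near (280,202), red hole near (198,226), blue hole near (365,230); orientation is well aligned. I'll get sub-pixel values.

```bash
python3 - <<'E'
from h import *
i=cv2.imread("pics/w1.png"); T=np.load("w1.npz")["T"]; c=manip.camera("wrist")
b,g,r=[i[...,k].astype(int) for k in range(3)]
m=(r>150)&(g>150)&(b<110); m[:185]=0;m[220:]=0;m[:,:262]=0;m[:,300:]=0
v,u=np.nonzero(m);k=(u.mean(),v.mean());print("disc",k,m.sum())
def dark(u0,v0):
    s=i[v0-6:v0+7,u0-6:u0+7].sum(2).astype(float); w=np.clip(np.median(s)*.75-s,0,None)
    vv,uu=np.mgrid[v0-6:v0+7,u0-6:u0+7]; return ((w*uu).sum()/w.sum(),(w*vv).sum()/w.sum())
rd,bl=dark(198,226),dark(365,230);print(rd,bl)
P=[at_z(c,k,.105,T)[:2],at_z(c,rd,.032,T)[:2],at_z(c,bl,.032,T)[:2]]
for p in P: d=p-C;print(p,np.hypot(*d),np.arctan2(d[1],d[0])%6.2832)
from scipy.optimize import least_squares
s=least_squares(lambda x:np.hypot(*(np.array(P)-x).T)-.115,C).x;print(s)
for p in P: d=p-s;print(np.hypot(*d),np.arctan2(d[1],d[0])%6.2832)
E
```

```text
disc (np.float64(279.29780564263325), np.float64(201.63322884012538)) 319
(np.float64(193.0), np.float64(224.625)) (np.float64(364.23804795006384), np.float64(229.3870052489715))
[0.55136151 0.10183006] 0.11138714663354086 2.5401109605358236
[ 0.53426053 -0.00622653] 0.11787788893512949 3.5335408661307617
[0.65064605 0.15108706] 0.1125336689795802 1.504580630658998
[0.64310014 0.03496942]
0.1135179382527661 2.511787312680723
0.11637511779092705 3.5034441909381533
0.11636256543595876 1.5059025591408346
```

```bash
cat >> h.py <<'E'
def frc(phi,n=3):
    f=[]
    for _ in range(n): f.append(manip.get_contact_force()); manip.hold(.02)
    f=np.mean(f,0); e=np.array([np.cos(phi),np.sin(phi),0]); t=np.array([-e[1],e[0],0])
    return np.array([f@e,f@t,f[2]])   # radial, tangential(ccw), up
E
python3 - <<'E'
from h import *
K=np.array([.5501,.1029]); t=np.array([-np.sin(PHI0),np.cos(PHI0),0])
manip.command_gripper(.042,20)
manip.servo_line(np.r_[K,.14],ori(PHI0),rate=.15)
manip.servo_line(np.r_[K,.0935],rate=.06)
f0=frc(PHI0,5);print("base",f0,manip.get_position(),manip.get_time())
for w in(.036,.033,.031,.030,.0295,.029,.0285):
    manip.command_gripper(w,20); f=frc(PHI0)-f0
    print(w,round(manip.get_width(),4),np.round(f,2),round(manip.get_grip_force(),2))
    if abs(f[1])>2.5: break
print(manip.get_time())
p,rv=manip.get_position(),manip.get_ee_rot()
c=manip.camera("wrist"); cv2.imwrite("pics/w2.png",c["image"][:,:,::-1])
E
```

```text
base [-0.10485437  0.39310941  0.38769309] [0.55041397 0.10293216 0.09387291] 5.375
0.036 0.0363 [ 0.33 -0.56 -0.74] 0.0
0.033 0.0328 [ 0.33 -0.71 -0.39] 0.0
0.031 0.0307 [ 0.16 -0.03 -0.85] 0.0
0.03 0.0301 [ 0.   -0.79 -0.21] 0.0
0.0295 0.0292 [-0.02 -0.66 -0.19] 0.0
0.029 0.0289 [ 0.25 -0.31 -0.47] 0.0
0.0285 0.0283 [-0.19 -0.01 -0.47] 0.04
7.2583
```

View pics/w2.png

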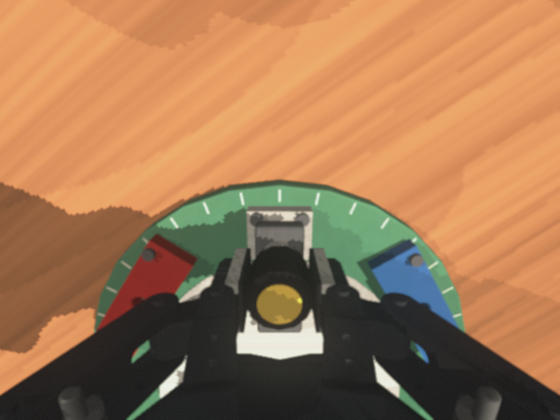

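Knob sits centred between the pads (disc at (281,304)), with pads about to touch. Next: radial check, firm grip, lift.

```bash
python3 - <<'E'
from h import *
p,rv=manip.get_position(),manip.get_ee_rot(); c=manip.camera("wrist")
k=at_z(c,(281,304),.105,wristT(c,p,rv))
d=(k-p)[:2]; print("knob-tcp radial,tang",d@[np.cos(PHI0),np.sin(PHI0)],d@[-np.sin(PHI0),np.cos(PHI0)])
f0=np.array([0.1,0,0])
manip.command_gripper(.0,20); print("g20",frc(PHI0),manip.get_grip_force(),manip.get_width())
manip.command_gripper(.0,45); print("g45",frc(PHI0),manip.get_grip_force(),manip.get_width())
z0=manip.get_position()[2]; q=manip.get_position()
for dz in(.001,.002,.004,.007,.010,.0155):
    manip.servo_line(np.r_[q[:2],z0+dz],rate=.02); f=frc(PHI0,2); print(dz,np.round(f,2),round(manip.get_position()[2]-z0,4))
    if abs(f[1])>12 or abs(f[0])>20: break
print(manip.get_time())
c=manip.camera("wrist"); cv2.imwrite("pics/w3.png",c["image"][:,:,::-1])
E
```

```text
knob-tcp radial,tang -0.0011253503106387766 -0.000762840564847388
g20 [0.67301086 0.41932554 1.85373311] 19.65404348942684 0.027241100948683677
g45 [1.21027998 0.41940732 3.84578974] 43.976153042167425 0.026787578538957784
0.001 [-2.69 -0.85 -6.61] 0.0004
0.002 [-2.89  0.19 -6.96] 0.0018
0.004 [-3.47  0.88 -7.62] 0.0041
0.007 [-3.81  0.3  -8.17] 0.007
0.01 [-4.93  0.43 -9.12] 0.01
0.0155 [ -5.08   0.83 -10.2 ] 0.0154
9.8667
```

Lift confirmed (spring force matches 15 mm). Now swing with a radial force correction.

```bash
cat >> h.py <<'E'
import json,os
S=json.load(open("s.json")) if os.path.exists("s.json") else {}
def save(): json.dump(S,open("s.json","w"))
def tpos(a,z,dr): 
    ph=PHI0+a; return np.r_[np.array(S["C"])+(S["r"]+dr)*np.array([np.cos(ph),np.sin(ph)]),z]
E
python3 - <<'E'
from h import *
i=cv2.imread("pics/w1.png")[219:233,190:206,2]; print(i)
p=manip.get_position(); e=np.array([np.cos(PHI0),np.sin(PHI0)])
S.update(C=(p[:2]-.1161*e).tolist(),r=.1161); z=float(p[2]); dr=0.
for a in np.arange(.08,.861,.06):
    manip.servo_line(tpos(a,z,dr),ori(PHI0+a),rate=.04); f=frc(PHI0+a,2)
    print(round(a,2),np.round(f,2),round(dr*1e3,2))
    dr+=float(np.clip(.0001*f[0],-.0005,.0005))
    if np.abs(f).max()>30: break
S.update(a=float(a),z=z,dr=dr); save(); print(manip.get_time())
c=manip.camera("top"); cv2.imwrite("pics/top4.png",cv2.resize(c["image"][110:240,205:345,::-1],None,fx=4.5,fy=4.5,interpolation=cv2.INTER_CUBIC))
p,rv=manip.get_position(),manip.get_ee_rot()
c=manip.camera("wrist"); cv2.imwrite("pics/w4.png",c["image"][:,:,::-1]); np.savez("w4.npz",T=wristT(c,p,rv),p=p)
E
```

```text
[[117 117 117 116 119 117 117 118 118 117 118 117 117 116 116 117]
 [117 116 117 118 117 117 117 117 117 118 119 118 117 118 118 117]
 [115 115 116 114 113 111 108 108 111 115 118 117 118 117 117 116]
 [114 115 113 106  98  90  85  86  93 102 112 117 117 118 115 116]
 [115 113 107  91  81  73  69  69  72  83  99 112 116 117 118 119]
 [115 110  98  82  75  79  77  72  64  69  84 101 115 125 136 142]
 [114 108  96  83  81  92  91  85  73  65  75 104 130 150 168 177]
 [116 110 100  94  98 100  99  92  79  69  77 116 154 175 188 193]
 [132 123 122 118 111 106 100  94  82  72  89 130 166 181 189 195]
 [164 155 155 151 134 114 102  93  83  84 106 145 176 189 194 197]
 [188 185 184 177 159 136 118 108 105 115 136 166 186 195 196 195]
 [195 196 195 190 181 167 153 146 146 156 170 186 193 197 197 197]
 [195 196 196 195 191 187 181 178 180 183 189 195 197 197 197 196]
 [195 195 194 195 194 193 191 192 194 194 197 197 197 198 197 197]]
0.08 [ -4.41   0.69 -10.63] 0.0
0.14 [-3.25 -0.03 -9.48] -0.44
0.2 [ 1.500e-01 -1.000e-02 -1.074e+01] -0.77
0.26 [  2.82  -0.14 -10.41] -0.75
0.32 [  2.77   0.8  -10.48] -0.47
0.38 [  1.97   0.76 -10.48] -0.19
0.44 [  1.65   0.18 -10.84] 0.0
0.5 [ 2.900e-01  1.000e-02 -1.118e+01] 0.17
0.56 [ -0.17  -0.11 -10.74] 0.2
0.62 [  0.07  -0.21 -10.06] 0.18
0.68 [ -0.79  -0.35 -10.51] 0.19
0.74 [ -1.04  -0.12 -10.66] 0.11
0.8 [ -1.18  -0.   -10.34] 0.0
0.86 [ -0.87   0.41 -10.5 ] -0.11
14.9917
```

View pics/w4.png

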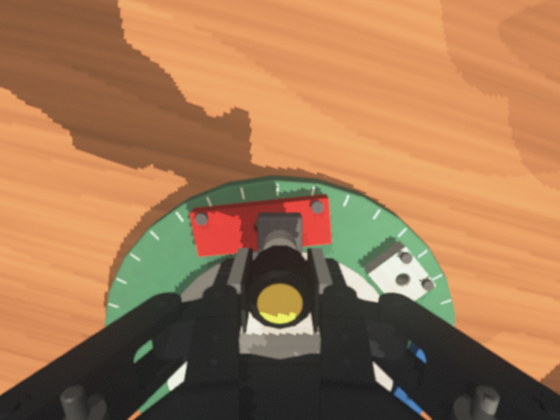

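View pics/top4.png

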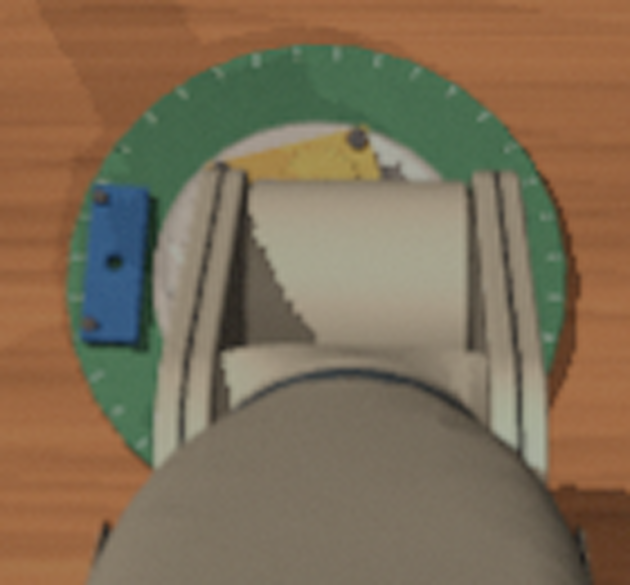

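Wrist view: red shoe with bolts at (201,219) and (317,207), steel shoe hole at (403,280); the table has turned with the grip. Estimate the hole angle by two routes.

```bash
python3 - <<'E'
from h import *
c=manip.camera("wrist"); D=np.load("w4.npz"); T=D["T"]; Cc=np.array(S["C"])
ang=lambda p:np.arctan2(*(p[:2]-Cc)[::-1])%6.2832-PHI0
b1,b2,h=[at_z(c,u,.033,T) for u in((201,219),(317,207),(403,280))]
for p in(b1,b2,h,(b1+b2)/2):print(np.round(p,4),np.hypot(*(p[:2]-Cc)),ang(p))
d=(b2-b1)[:2];print("normal dir angle",(np.arctan2(d[0],-d[1])-PHI0)%np.pi, "tcp",ang(D["p"]),Cc)
T=np.load("w1.npz")["T"]
for u,z in(((279.3,201.6),.105),((197,225.7),.032),((364.3,229.4),.032)):
    p=at_z(c,u,z,T);print(p,np.hypot(*(p[:2]-Cc)),ang(p))
E
```

```text
[ 0.5414 -0.0443  0.033 ] 0.13184408088902635 1.2680467041008425
[0.5146 0.0269 0.033 ] 0.13123674390421514 0.6811579660262321
[0.5508 0.1007 0.033 ] 0.11433037666118229 0.011669727664049834
[ 0.528  -0.0087  0.033 ] 0.12591752031984274 0.9752999063198189
normal dir angle 0.9669478073770712 tcp 0.8584900624806551 [0.64544895 0.0366723 ]
[0.55133797 0.10184876 0.105     ] 0.11447640378391334 0.0008849039695690841
[ 0.53789034 -0.00327016  0.032     ] 0.1147355867585858 0.962178841083837
[0.65070075 0.15113765 0.032     ] 0.11458576353989654 -1.0100526851979084
```

Estimates agree: hole at ≈0.963 rad. Land the pin on the shoe at 0.925 (4 mm before it).

```bash
python3 - <<'E'
from h import *
a=.925; manip.servo_line(tpos(a,S["z"],S["dr"]),ori(PHI0+a),rate=.02)
manip.servo_line(tpos(a,S["z"]-.0040,S["dr"]),rate=.015); f0=frc(PHI0+a,4); print(f0)
d=.0040
while d<.0065:
    d+=.0002; manip.servo_line(tpos(a,S["z"]-d,S["dr"]),rate=.01); f=frc(PHI0+a,3); print(round(d,4),np.round(f,2))
    if f[2]-f0[2]>3.5: break
S.update(a=a,z=S["z"]-d); save(); print(manip.get_time())
E
```

```text
[ 0.78316246  0.07617982 -9.85894852]
0.0042 [ 0.29  0.08 -9.49]
0.0044 [ 0.91 -0.45 -9.34]
0.0046 [ 1.31 -0.34 -9.18]
0.0048 [ 2.07 -1.25 -7.16]
0.005 [ 2.32 -1.18 -4.54]
17.65
```

```bash
cat >> h.py <<'E'
def disc():
    i=manip.camera("wrist")["image"].astype(int)[270:345,245:315]; r,g,b=i[...,0],i[...,1],i[...,2]
    m=((r>110)&(g>90)&(r-b>60)).astype(np.uint8)
    n,_,st,ce=cv2.connectedComponentsWithStats(m); k=1+np.argmax(st[1:,4])
    return round(ce[k][0]+245,1),round(ce[k][1]+270,1),int(st[k,4])
E
python3 - <<'E'
from h import *
print("before",disc())
a=S["a"]; manip.command_gripper(.0305,20); f0=frc(PHI0+a,4); print("open",np.round(f0,2),manip.get_width(),disc(),manip.get_position()-tpos(a,S["z"],S["dr"]))
v0=disc()[1]
while a<1.0 and manip.get_time()<32:
    a+=.0035; manip.servo_line(tpos(a,S["z"],S["dr"]),ori(PHI0+a),rate=.006); f=frc(PHI0+a,2)-f0; d=disc(); print(round(a,4),np.round(f,2),d)
    if abs(f[1])>7 or d[1]-v0<-5 or d[1]-v0>5: break
S["a"]=a; save(); print(manip.get_time())
c=manip.camera("wrist"); cv2.imwrite("pics/w5.png",c["image"][:,:,::-1])
E
```

```text
before (np.float64(279.5), np.float64(303.2), 1466)
open [-0.61  0.09 -0.32] 0.03032702952377736 (np.float64(280.5), np.float64(299.6), 1464) [ 1.01384344e-03 -2.29944419e-05  5.90791156e-04]
0.9285 [1.14 0.15 0.48] (np.float64(280.6), np.float64(302.9), 1472)
0.932 [ 1.23  0.18 -0.59] (np.float64(281.6), np.float64(303.2), 1474)
0.9355 [ 0.54 -1.14 -0.3 ] (np.float64(282.4), np.float64(303.2), 1466)
0.939 [-0.09 -3.22  0.18] (np.float64(282.7), np.float64(303.2), 1470)
0.9425 [-0.47 -3.74 -0.22] (np.float64(282.7), np.float64(303.2), 1470)
0.946 [-0.63 -3.39 -0.89] (np.float64(282.7), np.float64(303.3), 1473)
0.9495 [-0.12 -2.89 -1.42] (np.float64(282.7), np.float64(303.1), 1470)
0.953 [ 0.   -3.34 -1.73] (np.float64(282.8), np.float64(303.0), 1466)
0.9565 [ 0.25 -0.03 -0.25] (np.float64(281.7), np.float64(288.9), 1293)
21.0833
```

View pics/w5.png

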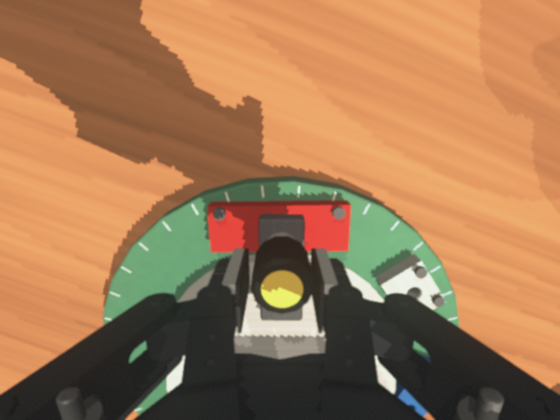

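Pin dropped: disc jumped from row 303 to 289 and the side force vanished. Check depth by projection, then open and withdraw upward.

```bash
python3 - <<'E'
from h import *
p,rv=manip.get_position(),manip.get_ee_rot(); c=manip.camera("wrist"); T=wristT(c,p,rv)
for l in(0,.002,.0105):
    k=tpos(S["a"],.105+l,S["dr"]-.0011); v=np.linalg.inv(T)@np.r_[k,1]; u=v[:2]/v[2]; u*=1+c["k1"]*(u@u); print(l,u*c["fx"]+[c["cx"],c["cy"]],v[2])
a=S["a"]; manip.command_gripper(.060,20); print(disc())
q=manip.get_position(); manip.servo_line(np.r_[q[:2],.20],rate=.08)
manip.hold(.3); p,rv=manip.get_position(),manip.get_ee_rot()
c=manip.camera("wrist"); cv2.imwrite("pics/w6.png",c["image"][:,:,::-1]); T=wristT(c,p,rv)
for l in(0,.0105):
    k=tpos(S["a"],.105+l,S["dr"]-.0011); v=np.linalg.inv(T)@np.r_[k,1]; u=v[:2]/v[2]; u*=1+c["k1"]*(u@u); print(l,u*c["fx"]+[c["cx"],c["cy"]])
print(frc(PHI0+a),manip.get_time())
E
```

```text
0 [283.21424897 290.03466401] 0.13393726099129433
0.002 [283.26384608 292.57983556] 0.1320200748510902
0.0105 [283.49102619 304.24922931] 0.12387203375522265
(np.float64(280.6), np.float64(289.7), 1296)
0 [281.06136043 218.91275158]
0.0105 [281.13574843 223.84462992]
[-0.24619073  0.2535231  -0.77098068] 23.375
```

View pics/w6.png

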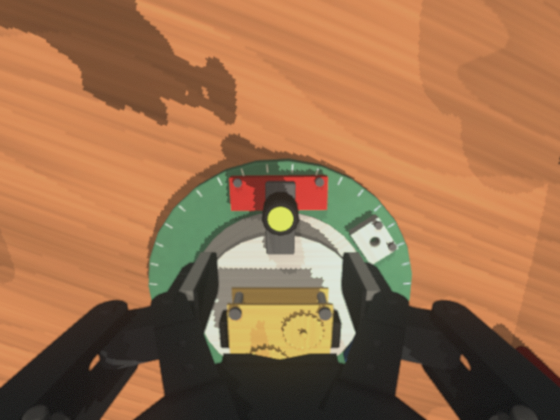

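The disc is at (280.5,219), which matches the projection for zero lift (row 218.9). The arm is centred on the red shoe and the gripper is clear of everything, so I'm handing in.

```bash
python3 -c "
from rig import manip
print(manip.sign_off())"
```

```text
the job is handed in; nothing more can be done
None
```

The index pin is down in the hole of the red shoe at about 0.96 rad, fully home as far as the wrist camera shows, with the knob released and the gripper clear; I handed the job in at about 23 s of the 45 s, and sign-off returned no verdict.

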